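# Walk the microscope lamp power unit into its bay and latch it

## Robot

A 6-joint arm with a two-finger parallel gripper is mounted at the origin on the work surface. World frame = base frame: x ahead of the robot, y to its left, z up, the work surface at z = 0. Lengths are in m, angles in degrees, forces in N, time in s.
With the tool pointing down it reaches from about 0.35 to 0.95 m from the base axis. Payload 17.4 kg.
Tool frame: the origin (TCP) lies midway between the tips of the shut fingers; the grasp point (between the pads) lies 19 mm behind it (arm.hold_point_z is the distance from the TCP to the grasp point, in m); z points along the fingers, y is the direction in which the jaws open and shut (so a half turn about z gives the same grasp; the last joint's range is limited). The gripper opens to 93 mm and grips with 3 to 60 N. Pads are 15 mm wide; open, the fingers measure 128 mm over their backs; the gripper's body (75 mm by 188 mm) begins 65 mm behind the grasp point.
Start: joints at [-68.915, 6.646, 82.598, -0, 90.757, -2.166], TCP at [0.266, -0.62, 0.219] pointing down, gripper open.
Joint ranges: [-162.19, 162.19], [-47.58, 125.68], [4.15, 143.07], [-65.23, 245.23], [0.69, 171.88], [-170.13, 170.13]. Speed limits (degrees/s): [108.29, 108.29, 127.2, 180, 180, 180].

## Interface

Orientations are given as [roll, pitch, yaw] about the fixed x, y, z axes, in that order (R = Rz(yaw) Ry(pitch) Rx(roll)).
In Python, from cell import arm, viewer, hand_in, trace gives the robot as it stands.
- The arm moves only by the tool move_arm, never from a script. Its argument "steps" is a list of rows, each a list of 7 numbers: the shift along the tool's x, y, z in cm, then the turn, a rotation vector about the tool's x, y, z in rad, then the opening in per cent of the stroke, from 0 (shut) to 100 (fully open). In form: [[tx, ty, tz, ax, ay, az, claw], ...]. A call has 1 to 10 rows; each row is the pose to reach, as a shift and turn from the pose commanded when the call began, along the tool's axes at that moment; what a row does not reach only later rows make up. A row lasts 1/8 s, in which the tool goes at most 62.5 mm and 10.7 degrees, less where a joint would pass 70% of its speed; a pose out of reach is approached as far as the arm can. A call with a gripper value outside its range is refused whole. The fingers move at their own pace and stop on an object; "squeeze" is the grip in N (left out, the last holds). Time passes only in rows, so rows that repeat a pose let the fingers close. It gives the time, the measured TCP pose, the force and the opening at its end, in the units of the state.
- arm.get_obs(): the state, without advancing time (a new reading comes with each control period).
- viewer.camera(name): name is "scene" or "side" or "wrist"; returns a dict with "image" (384x512x3 uint8, red, green, blue), "fx", "fy", "cx", "cy" (pixels), "R" (3x3) and "t" (3): a world point X has camera coordinates R X + t. Camera axes: x right, y down, z forward; pixel columns grow to the right and rows downward; lengths in m; the calibration is good to about 2 mm. The wrist camera is an equidistant fisheye: a pixel r from the principal point sees the ray r / f radians off the axis. A picture is of the moment at which its call begins. There is no depth.
- hand_in(): hands the job in, once; it reports no verdict.
Trained networks look in the newest picture that a camera, given by its name, has taken for a name from the list of things; names that differ only in an ending like _2 or _b are one class to them, and where a whole thing is asked for, a point or a joint stands for the part that bears it (a point fixed in the world has none). Each returns a list of dicts, best first, with "confidence" (0 to 1); they miss things now and then, are a little off and sometimes report something else, mostly with a low value. They report only what shows in the picture. A call takes as long as a camera call.
- trace(target, camera): "mask" (384x512 bool, what is visible of it) and "rect" ([left, top, right, bottom] in pixels, round what is visible of it).
The state is a dict: "time_s": time; "joint_positions": joint angles; "qvel": joint speeds; "tau": joint torques, N m; "position": TCP position; "ee_rot": TCP orientation; "ft_force": force on the tool from outside, world axes, zero at the start; "wrist_torque": the same for the moment, N m; "grip_width": finger opening in m.
Only numpy, scipy, OpenCV 4.12 (cv2) and the standard library are available. Lean on these libraries where they do the work, as an engineer would, in place of code of your own. Each camera call takes 0.05 s, during which the arm holds its last target.

## Task

Park the heavy lamp power unit in its bay on the bench: keeping it flat on its plate, walk it forward, away from the robot, with pushes on its two near corners in turn until it sits straight and fully home against the back stop. Never push on the black outlet block in the middle of its near side. Then swing the bay's latch arm fully closed behind the unit, and leave the other things on the bench where they are.

Things in the scene. Friction and masses are not known exactly. Their poses are not given: they have to be found in the camera images.
- unit: Lamp power unit: heavy (1.2 to 1.9 kg) off-white flat-bottomed metal case, 100 mm along x, 200 along y, 58 tall, loose on the bay's plate. Origin: centre of its underside; +x side goes to the back stop. Amid its -x side a delicate black outlet block sticks out 18 mm, 90 mm wide, from 7 to 57 mm up: never push on it. The plain near face beside it (x = -50, |y| 45 to 100 mm) is for pushing.
- corner_left (a point): The unit's +y near corner: middle of the free patch of its near face, in the unit's frame at x = -50, y = +78, z = 22 mm. A push along +x of 3 to 14 N slides and turns the unit, more where it rubs on a guide.
- corner_right (a point): The same patch at the unit's -y near corner: x = -50, y = -78, z = 22 mm.
- bay: Docking bay, fixed: aluminium base plate 4 mm thick (x -205 to +65, y +/-165 mm) with a steel back stop (near face x = +50) and two steel side guides (inner faces y = +/-106, x -4 to +54, flared outward to x = -38), tops 26 mm above the bench. Origin on the bench; the unit is home when its origin lies right above this one (4 mm up) with the same axes. +x points to the back stop.
- latch_pivot (a point): The vertical hinge axis of the latch arm, in the bay's frame at x = -66, y = +140 mm, z = 22 mm (underside of the arm). Fixed to the bay; axes as the bay's.
- latch_knob (a point): Middle of the upright black knob (18 mm diameter, from 32 to 68 mm above the bench) near the end of the latch arm, 62 mm from the hinge axis. The arm is a flat steel bar 14 mm wide, from 22 to 32 mm above the bench, reaching 74 mm from the axis.
- latch (a joint): Angle of the latch arm, rad: 0 closed (arm points along the bay's -y, across behind the unit's +y near corner, 9 mm clear of a unit fully home), 1.57 arm points along the bay's -x, 2.9 outward stop. It closes anticlockwise seen from above, with about 1 N at the knob, and stays where it is left.
- oil: Small amber bottle, 32 mm diameter, 70 mm tall, loose; origin at the centre of its underside. Bystander.
- slidebox: Flat blue slide box, 100 x 85 x 32 mm, loose; origin at the centre of its underside. Bystander.
- jar: Small clear jar with a white cap, 48 mm diameter, 55 mm tall, loose; origin at the centre of its underside. Bystander.

How it is judged:
By the outcome, as a careful person would: the job done as asked, in the order asked, and still so for the second after the job is handed in, with the robot touching nothing.
It also fails if it takes over 64 s, if anything falls off the work surface, if the arm or the gripper's body presses on something with over 40 N, if the wrist force passes 120 N, or if a joint passes its speed limit or range.

## Working session

There is one attempt and no reset: what is moved stays moved. The work goes in short steps, Python scripts to look and compute and a tool call to move; the robot and the scene stay as the last step left them, time stands still between calls to the robot, and variables do not carry over. Pictures are saved under pics/ and viewed, and the job is handed in when it is done.

Besides the shell and the picture viewer there is one more tool, called by a JSON object that holds its "name" and its "arguments". move_arm: Moves the arm, as the interface text tells. Its arguments: {"type":"object","properties":{"steps":{"type":"array","items":{"type":"array","items":{"type":"number"}}},"squeeze":{"type":"number"}},"required":["steps"]}

```bash
ls; mkdir -p pics; cat > h.py <<'E'
import numpy as np, cv2
from cell import arm, viewer, hand_in, trace
def snap(n,f):
    c=viewer.camera(n); cv2.imwrite('pics/'+f,c['image'][:,:,::-1]); return c
def px2plane(c,u,v,z):
    R=np.array(c['R']);t=np.array(c['t']);C=-R.T@t
    d=R.T@np.array([(u-c['cx'])/c['fx'],(v-c['cy'])/c['fy'],1.])
    return C+d*(z-C[2])/d[2]
def proj(c,X):
    p=np.array(c['R'])@np.array(X)+np.array(c['t']); return np.array([c['fx']*p[0]/p[2]+c['cx'],c['fy']*p[1]/p[2]+c['cy']])
E
python3 - <<'E'
from h import *
for n in ['scene','side','wrist']:
    c=snap(n,n+'0.png'); R=np.array(c['R']); print(n,c['fx'],c['cx'],c['cy'],-R.T@np.array(c['t']),R[2])
    for k in ['unit','bay','latch','latch_knob','oil','slidebox','jar']:
        for r in trace(k,n)[:2]: print(k,r['confidence'],r['rect'])
print(arm.get_obs())
E
```

```text
pics
scene 473.28604372192575 251.8428002088864 188.2217329421741 [ 0.98568989 -0.47186167  1.0259466 ] [-0.34015857  0.42238557 -0.84016818]
unit 0.75 [172.4, 151.7, 262.6, 236.7]
bay 0.91 [147.1, 139.4, 313.9, 283.6]
latch 0.75 [265.4, 137.1, 279.1, 176.7]
oil 0.82 [183.0, 275.1, 197.3, 294.5]
jar 0.77 [327.6, 163.8, 348.5, 190.2]
side 355.9891100416033 255.33407900973904 190.34174461087593 [0.21330858 0.61891857 0.52725884] [ 0.44983642 -0.72561234 -0.52070522]
unit 0.91 [243.1, 177.3, 322.1, 247.4]
bay 0.89 [189.4, 173.9, 353.5, 277.0]
latch 0.75 [227.8, 227.5, 242.5, 257.7]
latch_knob 0.68 [229.0, 226.7, 240.4, 252.7]
oil 0.51 [283.0, 151.8, 298.5, 179.2]
slidebox 0.94 [317.3, 164.8, 363.0, 196.2]
jar 0.88 [149.2, 217.4, 173.1, 247.3]
wrist 297.3186396354542 257.87198507845346 190.52564066185056 [ 0.34129275 -0.58799878  0.38435315] [-0.26660636 -0.11457441 -0.95697114]
{'time_s': 1.2, 'joint_positions': array([-6.89152767e+01,  6.64688777e+00,  8.25963684e+01, -1.05709621e-03,
        9.07579758e+01, -2.16504935e+00]), 'qvel': array([ 0.02411279,  0.01961966, -0.1440361 ,  0.01185811, -0.02194152,
       -0.00887605]), 'tau': array([ 1.04585906e-03, -7.21009612e+01, -6.22757721e+01,  7.80731253e-02,
        1.83510891e-02, -2.58688004e-06]), 'position': array([ 0.26644652, -0.62019341,  0.21865265]), 'ee_rot': array([-1.79998729e+02,  1.00970823e-03,  2.32497587e+01]), 'ft_force': array([ 0.07204486, -0.29357775,  0.22645406]), 'wrist_torque': array([ 0.02612198, -0.06207036, -0.01206115]), 'grip_width': 0.09316667761947173}
```

```bash
python3 - <<'E'
import cv2
a=cv2.imread('pics/scene0.png');b=cv2.imread('pics/side0.png')
cv2.imwrite('pics/s0c.png',cv2.resize(a[110:310,130:380],(750,600),interpolation=cv2.INTER_CUBIC))
cv2.imwrite('pics/d0c.png',cv2.resize(b[130:290,170:370],(750,600),interpolation=cv2.INTER_CUBIC))
E
```

```text
(no output)
```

View pics/s0c.png

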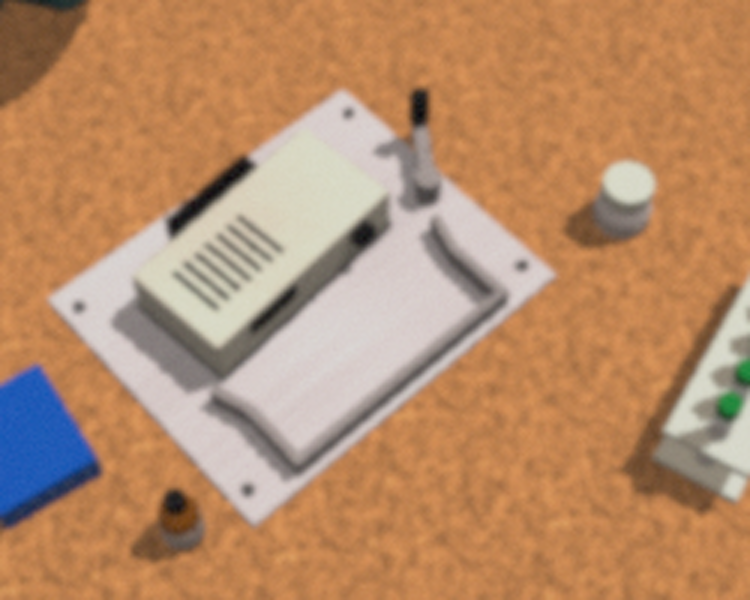

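View pics/d0c.png

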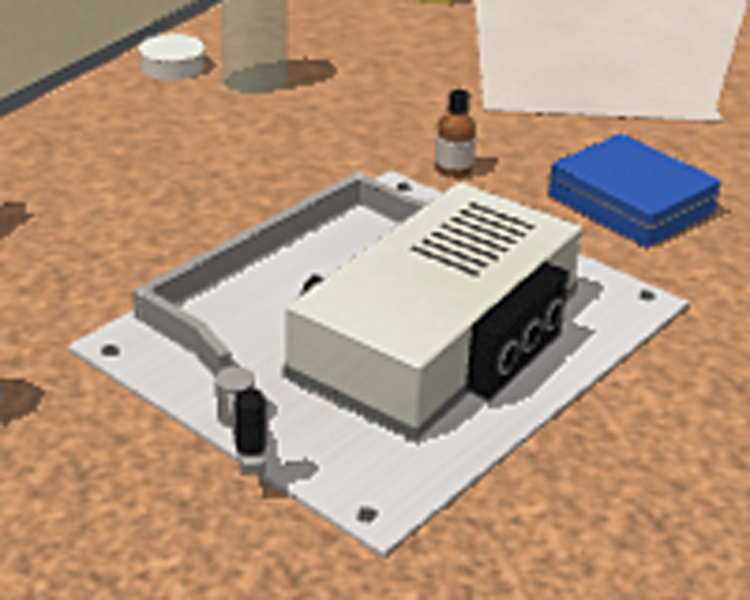

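View pics/scene0.png

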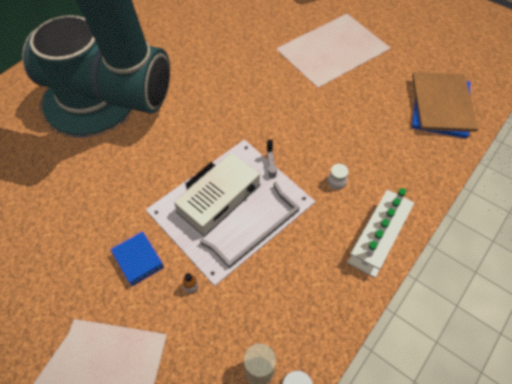

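```bash
cat >> h.py <<'E'
from scipy.optimize import least_squares
def fitpose(obs,p0):
    # obs: list of (cam, local xyz, uv)
    def f(p):
        c,s=np.cos(p[2]),np.sin(p[2]); r=[]
        for cam,X,uv in obs:
            r.extend(proj(cam,[p[0]+c*X[0]-s*X[1],p[1]+s*X[0]+c*X[1],X[2]])-uv)
        return np.array(r)
    q=least_squares(f,p0,loss='soft_l1'); return q.x,f(q.x).reshape(-1,2)
E
python3 - <<'E'
from h import *
S=viewer.camera('scene');D=viewer.camera('side')
s=lambda u,v:np.array([130+u/3-.33,110+v/3-.33]); d=lambda u,v:np.array([170+u/3.75-.37,130+v/3.75-.37])
B=[(S,(-.205,.165,.004),s(343,88)),(S,(-.205,-.165,.004),s(48,298)),(S,(.065,-.165,.004),s(255,524)),(S,(.065,.165,.004),s(555,270)),
(D,(-.205,.165,.004),d(385,553)),(D,(-.205,-.165,.004),d(688,305)),(D,(.065,.165,.004),d(70,347))]
U=[(S,(-.05,.1,.062),s(308,128)),(S,(-.05,-.1,.062),s(135,278)),(S,(.05,-.1,.062),s(218,350)),(S,(.05,.1,.062),s(388,195)),
(D,(-.05,.1,.062),d(420,368)),(D,(-.05,-.1,.062),d(580,232)),(D,(.05,-.1,.062),d(460,183)),(D,(.05,.1,.062),d(287,308))]
for o in (B,U):
    x,r=fitpose(o,[.55,0,0]); print(x[:2],np.degrees(x[2])); print(r.round(1).tolist())
    if o is B: b=x
    else:
        c,q=np.cos(b[2]),np.sin(b[2]); e=x[:2]-b[:2]; print('unit in bay',[c*e[0]+q*e[1],-q*e[0]+c*e[1]],np.degrees(x[2]-b[2]))
# knob
for cam,m in ((S,s(419,108)),(D,d(251,420))): 
    p=px2plane(cam,*m,.05); c,q=np.cos(b[2]),np.sin(b[2]); e=p[:2]-b[:2]; l=np.array([c*e[0]+q*e[1],-q*e[0]+c*e[1]]); print('knob',p,l,l-[-.066,.14])
for n,cam in (('scene',S),('side',D)):
  for k,z in (('oil',.035),('slidebox',.03),('jar',.03)):
    for r in trace(k,n)[:1]:
        R=r['rect'];print(n,k,px2plane(cam,(R[0]+R[2])/2,(R[1]+R[3])/2,z).round(3))
E
```

```text
[ 0.6290472  -0.04151684] -9.772261183870647
[[-0.2, -0.1], [-0.1, 0.0], [-0.0, 0.2], [0.4, 0.8], [0.2, 0.8], [0.6, -0.4], [-0.6, 0.3]]
[ 0.52800907 -0.03572684] -4.703841732020132
[[-0.9, -0.4], [-1.4, -0.8], [0.1, 0.1], [1.6, -1.1], [-0.1, -0.3], [1.0, -1.6], [-0.5, -0.8], [-1.0, -0.9]]
unit in bay [np.float64(-0.10055483889941835), np.float64(-0.011443452037397783)] 5.068419451850515
knob [0.54558535 0.15057886 0.05      ] [-0.11485571  0.17514225] [-0.04885571  0.03514225]
knob [0.54789678 0.14862301 0.05      ] [-0.11224584  0.1736071 ] [-0.04624584  0.0336071 ]
scene oil [ 0.635 -0.251  0.035]
scene slidebox [ 0.498 -0.285  0.03 ]
scene jar [0.736 0.183 0.03 ]
side oil [ 0.624 -0.241  0.035]
side slidebox [ 0.476 -0.253  0.03 ]
```

{"name": "move_arm", "arguments": {"steps": [[36.8,-41.4,8,0,0,-0.994,0],[36.8,-41.4,8,0,0,-0.994,0],[36.8,-41.4,8,0,0,-0.994,0],[36.8,-41.4,8,0,0,-0.994,0],[36.8,-41.4,8,0,0,-0.994,0],[36.8,-41.4,8,0,0,-0.994,0],[36.8,-41.4,8,0,0,-0.994,0],[36.8,-41.4,8,0,0,-0.994,0],[36.8,-41.4,8,0,0,-0.994,0],[36.8,-41.4,8,0,0,-0.994,0]]}}

```text
time_s: 2.85
position: [0.4416, -0.0912, 0.1382]
ee_rot: [-180.0, -0.0, 80.5]
ft_force: [0.3, 0.2, 1.1]
grip_width: 0.0011
```

{"name": "move_arm", "arguments": {"steps": [[0,0,6,0,0,0,0],[0,0,12,0,0,0,0],[0,0,12,0,0,0,0],[0,0,12,0,0,0,0]]}}

```text
time_s: 3.35
position: [0.4421, -0.0954, 0.0211]
ee_rot: [179.9, 0.0, 80.2]
ft_force: [0.5, 0.5, 1.0]
grip_width: 0.0007
```

```bash
cat >> h.py <<'E'
BAY=np.array([0.6290,-0.0415,np.radians(-9.77)])
def tobay(p):
    c,q=np.cos(BAY[2]),np.sin(BAY[2]); e=np.array(p[:2])-BAY[:2]; return np.array([c*e[0]+q*e[1],-q*e[0]+c*e[1]])*1000
def rep():
    o=arm.get_obs(); print('t',o['time_s'],'bay mm',tobay(o['position']).round(1),'z',o['position'][2].round(4),'yaw',o['ee_rot'][2].round(2),'F',o['ft_force'].round(1))
E
python3 - <<'E'
from h import *
rep()
snap('side','side1.png');snap('scene','scene1.png');snap('wrist','wrist1.png')
a=cv2.imread('pics/scene1.png');b=cv2.imread('pics/side1.png');
cv2.imwrite('pics/c1.png',np.hstack([cv2.resize(a[120:300,140:320],(400,400),interpolation=2),cv2.resize(b[140:290,190:340],(400,400),interpolation=2)]))
E
```

```text
t 3.35 bay mm [-175.1  -84.8] z 0.0211 yaw 80.16 F [0.5 0.5 1. ]
```

View pics/c1.png

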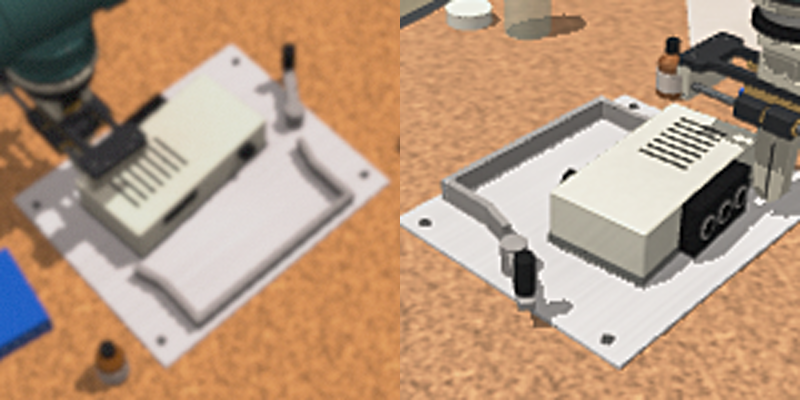

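View pics/wrist1.png

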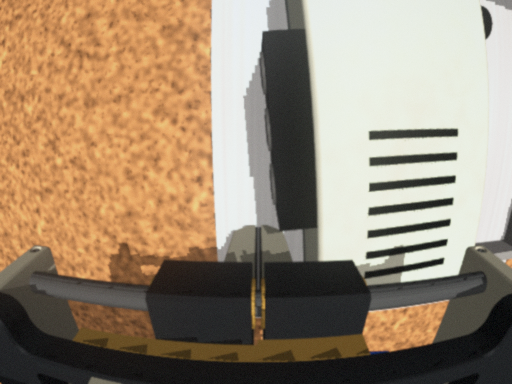

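{"name": "move_arm", "arguments": {"steps": [[0,0.8,0,0,0,0,0],[0,1.4,0,0,0,0,0],[0,1.9,0,0,0,0,0],[0,2.4,0,0,0,0,0],[0,2.4,0,0,0,0,0]]}}

```text
time_s: 4.12
position: [0.4649, -0.099, 0.0189]
ee_rot: [-179.9, 0.0, 80.2]
ft_force: [-4.7, -1.2, 3.7]
grip_width: 0.0003
```

```bash
cat >> h.py <<'E'
def look(tag):
    rep()
    S=snap('scene',f'scene{tag}.png');snap('side',f'side{tag}.png')
    a=cv2.imread(f'pics/scene{tag}.png');b=cv2.imread(f'pics/side{tag}.png')
    cv2.imwrite(f'pics/c{tag}.png',np.hstack([cv2.resize(a[120:300,140:320],(400,400),interpolation=2),cv2.resize(b[140:290,190:340],(400,400),interpolation=2)]))
E
python3 - <<'E'
from h import *
rep();snap('wrist','w2.png')
E
```

```text
t 4.125 bay mm [-151.9  -84.5] z 0.0189 yaw 80.2 F [-4.7 -1.2  3.7]
```

View pics/w2.png

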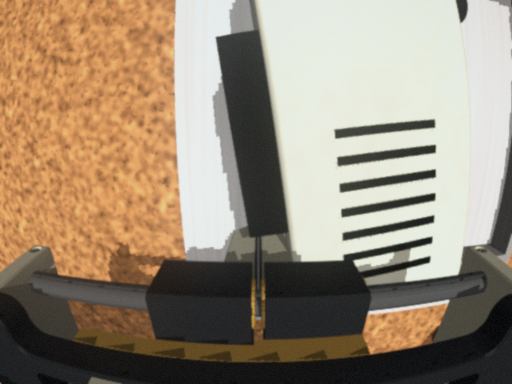

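```bash
cat >> h.py <<'E'
def unfish(c,u,v,z):
    R=np.array(c['R']);t=np.array(c['t']);C=-R.T@t
    dx,dy=(u-c['cx'])/c['fx'],(v-c['cy'])/c['fy']; th=np.hypot(dx,dy); k=np.sin(th)/th if th>1e-9 else 1
    d=R.T@np.array([dx*k,dy*k,np.cos(th)]); return C+d*(z-C[2])/d[2]
def wristedge(tag,show=True):
    c=snap('wrist',f'w{tag}.png'); tr=trace('unit','wrist')
    if not tr: print('no unit'); return
    m=tr[0]['mask']; P=[];Q=[]
    for r in range(5,225,5):
        k=np.where(m[r])[0]
        if len(k)>50:
            if k.max()<508: P.append(tobay(unfish(c,k.max()+.5,r,.062)))
            Q.append(tobay(unfish(c,k.min()-.5,r,.062)))
    for nm,A in (('far',P),('near',Q)):
        A=np.array(A)
        if len(A)<5: continue
        f=least_squares(lambda p:A[:,0]-p[0]-p[1]*A[:,1],[A[:,0].mean(),0],loss='soft_l1',f_scale=.5).x
        print(nm,'x at y=0: %.1f  yaw %.2f deg'%(f[0],-np.degrees(np.arctan(f[1]))),'yrange',A[:,1].min().round(),A[:,1].max().round(),'resid',np.median(np.abs(A[:,0]-f[0]-f[1]*A[:,1])).round(2))
    return c,m
E
python3 - <<'E'
from h import *
c,m=wristedge('2b'); i=c['image'].copy(); i[m]=i[m]//2+np.array([0,100,0],np.uint8); cv2.imwrite('pics/m2.png',i[:,:,::-1])
look('2')
E
```

```text
far x at y=0: -47.6  yaw 8.31 deg yrange -57.0 55.0 resid 0.27
near x at y=0: -164.9  yaw 8.05 deg yrange -54.0 39.0 resid 0.33
t 4.275 bay mm [-152.   -84.4] z 0.0188 yaw 80.21 F [-4.8 -1.6  2.5]
```

View pics/m2.png

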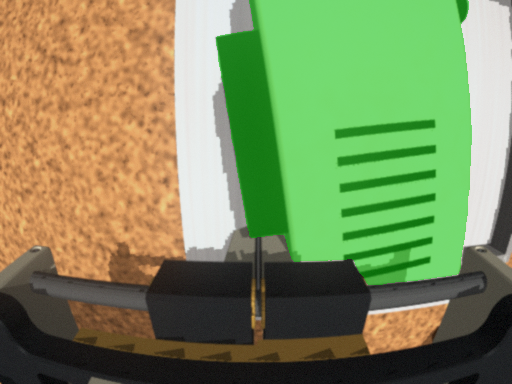

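View pics/c2.png

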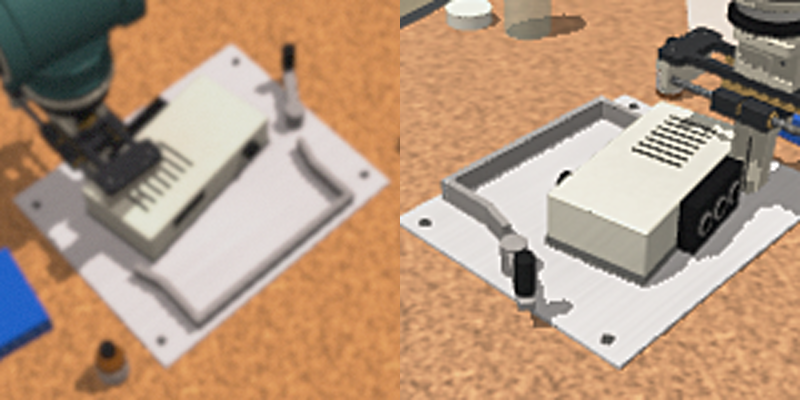

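{"name": "move_arm", "arguments": {"steps": [[0,-4.8,0,0,0,0,0],[5,-4.8,0,0,0,0,0],[10,-4.8,0,0,0,0,0],[13.2,-4.8,0,0,0,0,0],[13.2,-2.5,0,0,0,0,0],[13.3,-1.9,0,0,0,0,0],[13.5,-1.2,0,0,0,0,0],[13.6,-0.7,0,0,0,0,0],[13.7,-0.7,0,0,0,0,0]]}}

```text
time_s: 5.5
position: [0.4808, 0.0373, 0.0185]
ee_rot: [-179.9, 0.0, 80.2]
ft_force: [-3.0, -1.8, 1.7]
grip_width: 0.0007
```

```bash
python3 - <<'E'
from h import *
rep();wristedge('3')
E
```

```text
t 5.5 bay mm [-159.4   52.5] z 0.0185 yaw 80.17 F [-3.  -1.8  1.7]
far x at y=0: 79.8  yaw 55.72 deg yrange 80.0 105.0 resid 3.73
near x at y=0: -147.6  yaw 0.72 deg yrange 83.0 104.0 resid 0.5
```

View pics/w3.png

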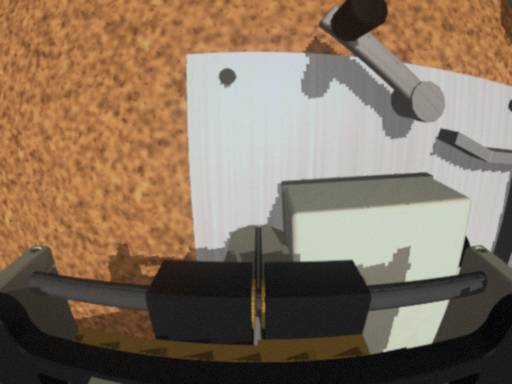

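```bash
cat >> h.py <<'E'
def endcorners(c,pn,pf):
    a=tobay(unfish(c,*pn,.062));b=tobay(unfish(c,*pf,.062)); d=b-a; th=np.arctan2(d[1],d[0]); 
    m=(a+b)/2; ctr=m-100*np.array([-np.sin(th),np.cos(th)]); print('end',a.round(1),b.round(1),'len',np.hypot(*d).round(1),'yaw %.1f'%np.degrees(th),'ctr',ctr.round(1))
E
python3 - <<'E'
from h import *
c=viewer.camera('wrist');endcorners(c,(290,222),(468,198))
E
```

```text
end [-144.7   82.1] [-49.   92.6] len 96.2 yaw 6.3 ctr [-85.9 -12. ]
```

{"name": "move_arm", "arguments": {"steps": [[0,-3.3,0,0,0,0,0],[-5,-3.3,0,0,0,0,0],[-10,-3.3,0,0,0,0,0],[-13.4,-3.3,0,0,0,0,0],[-13.4,-1,0,0,0,0,0],[-13.4,0.3,0,0,0,0,0],[-13.4,0.3,0,0,0,0,0]]}}

```text
time_s: 6.52
position: [0.4617, -0.0948, 0.0184]
ee_rot: [-180.0, -0.0, 80.2]
ft_force: [-0.4, -0.0, -0.3]
grip_width: 0.0002
```

```bash
python3 - <<'E'
from h import *
rep();wristedge('4')
E
```

```text
t 6.525 bay mm [-155.9  -80.9] z 0.0184 yaw 80.23 F [-0.4 -0.  -0.3]
far x at y=0: -39.8  yaw 3.36 deg yrange -54.0 61.0 resid 0.33
near x at y=0: -157.3  yaw 2.21 deg yrange -50.0 42.0 resid 0.53
```

View pics/w4.png

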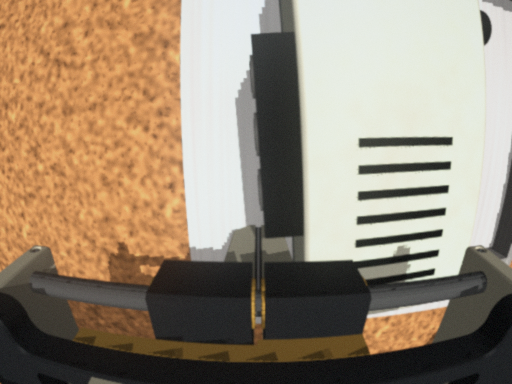

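{"name": "move_arm", "arguments": {"steps": [[0.1,0.7,0,0,0,0,0],[0.3,1.3,0,0,0,0,0],[0.5,1.9,0,0,0,0,0],[0.5,1.9,0,0,0,0,0],[0.5,-3.2,0,0,0,0,0],[5,-3.2,0,0,0,0,0],[10,-3.2,0,0,0,0,0],[13,-3.2,0,0,0,0,0],[13,-1.0,0,0,0,0,0],[13,-0.5,0,0,0,0,0]]}}

```text
time_s: 7.88
position: [0.4792, 0.0343, 0.0187]
ee_rot: [180.0, -0.0, 80.2]
ft_force: [-0.1, -0.4, 0.5]
grip_width: 0.0004
```

{"name": "move_arm", "arguments": {"steps": [[0.1,0.6,0,0,0,0,0],[0.2,1.2,0,0,0,0,0],[0.3,1.8,0,0,0,0,0],[0.3,1.8,0,0,0,0,0],[0.3,-1.7,0,0,0,0,0],[-5,-1.7,0,0,0,0,0],[-10,-1.7,0,0,0,0,0],[-12.8,-1.7,0,0,0,0,0],[-12.8,1.0,0,0,0,0,0],[-12.8,1.0,0,0,0,0,0]]}}

```text
time_s: 9.12
position: [0.4673, -0.0947, 0.0188]
ee_rot: [180.0, 0.0, 80.1]
ft_force: [-0.3, 0.4, 0.8]
grip_width: 0.0
```

```bash
python3 - <<'E'
from h import *
rep();wristedge('5');look('5')
E
```

```text
t 9.125 bay mm [-150.3  -79.8] z 0.0188 yaw 80.12 F [-0.3  0.4  0.8]
far x at y=0: -24.1  yaw 3.45 deg yrange -53.0 65.0 resid 0.49
near x at y=0: -143.5  yaw 2.77 deg yrange -49.0 44.0 resid 0.39
t 9.225 bay mm [-151.6  -79.3] z 0.0184 yaw 80.18 F [-0.2  0.5 -0.3]
```

View pics/w5.png

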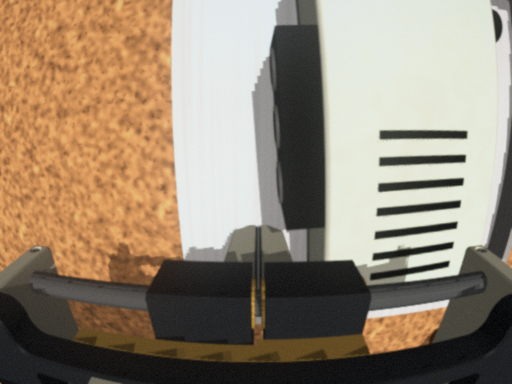

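View pics/c5.png

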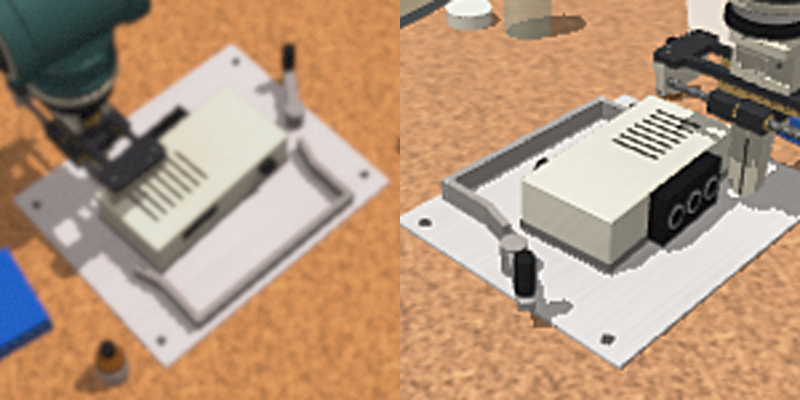

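```bash
python3 - <<'E'
from h import *
S=viewer.camera('scene');D=viewer.camera('side')
s=lambda u,v:(140+u/2.222-.3,120+v/2.222-.3); d=lambda u,v:(190+(u-400)/2.667-.3,140+v/2.667-.3)
for c,p in ((S,s(289,147)),(S,s(228,85)),(D,d(525,176)),(D,d(610,227))): print(tobay(px2plane(c,*p,.062)).round(1))
print('proj check right flare'); 
E
```

```text
[-17.8  84.4]
[-126.    91.3]
[-30.4  91.2]
[-132.6   96. ]
proj check right flare
```

{"name": "move_arm", "arguments": {"steps": [[0.0,1.3,0,0,0,0,0],[0.2,2.0,0,0,0,0,0],[0.5,2.7,0,0,0,0,0],[0.5,2.7,0,0,0,0,0],[0.5,-2.0,0,0,0,0,0],[5,-2.0,0,0,0,0,0],[10,-2.0,0,0,0,0,0],[12.9,-2.0,0,0,0,0,0],[12.9,0.0,0,0,0,0,0],[12.9,0.4,0,0,0,0,0]]}}

```text
time_s: 10.68
position: [0.4934, 0.0329, 0.0186]
ee_rot: [-180.0, -0.0, 80.2]
ft_force: [-1.2, -0.1, -0.5]
grip_width: 0.0004
```

```bash
python3 - <<'E'
from h import *
rep();snap('wrist','w6.png')
E
```

```text
t 10.675 bay mm [-146.3   50.3] z 0.0186 yaw 80.24 F [-1.2 -0.1 -0.5]
```

View pics/w6.png

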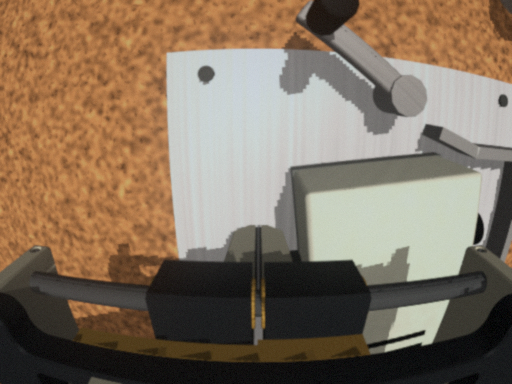

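```bash
python3 - <<'E'
from h import *
c=viewer.camera('wrist');endcorners(c,(301,211),(480,178))
print(tobay(unfish(c,425,125,.026)),tobay(unfish(c,478,146,.026)),tobay(unfish(c,470,160,.026)), tobay(unfish(c,408,96,.03)))
E
```

```text
end [-127.    84.7] [-29.6 101. ] len 98.8 yaw 9.5 ctr [-61.8  -5.8]
[-47.46913417 123.60578068] [ -1.68422859 113.69060323] [ -7.6015152  103.99678124] [-62.61618492 139.34191336]
```

{"name": "move_arm", "arguments": {"steps": [[0.0,0.7,0,0,0,0,0],[0.1,1.3,0,0,0,0,0],[0.2,1.9,0,0,0,0,0],[0.2,2.5,0,0,0,0,0],[0.2,2.5,0,0,0,0,0],[0.2,-1.0,0,0,0,0,0],[-5,-1.0,0,0,0,0,0],[-10,-1.0,0,0,0,0,0],[-12.7,-1.0,0,0,0,0,0],[-12.7,0.5,0,0,0,0,0]]}}

```text
time_s: 12.02
position: [0.4757, -0.0951, 0.0189]
ee_rot: [180.0, 0.0, 80.0]
ft_force: [0.1, -0.8, -0.4]
grip_width: 0.0008
```

```bash
python3 - <<'E'
from h import *
rep();wristedge('7')
E
```

```text
t 12.025 bay mm [-142.   -78.9] z 0.0189 yaw 80.04 F [ 0.1 -0.8 -0.4]
far x at y=0: -6.4  yaw 1.03 deg yrange -53.0 69.0 resid 0.29
near x at y=0: -127.2  yaw 0.76 deg yrange -49.0 45.0 resid 0.44
```

View pics/w7.png

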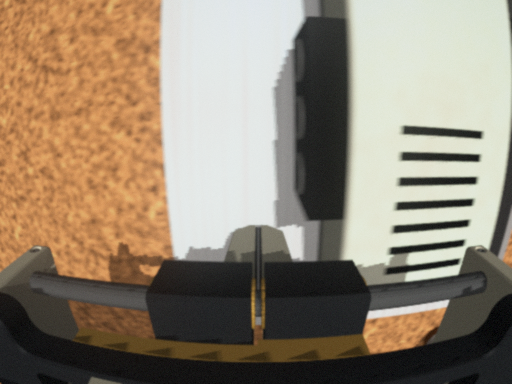

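{"name": "move_arm", "arguments": {"steps": [[0.0,1.6,0,0,0,0,0],[0.1,2.3,0,0,0,0,0],[0.2,3.0,0,0,0,0,0],[0.2,3.0,0,0,0,0,0],[0.2,-1.0,0,0,0,0,0],[5,-1.0,0,0,0,0,0],[10,-1.0,0,0,0,0,0],[12.9,-1.0,0,0,0,0,0],[12.9,1.0,0,0,0,0,0],[12.9,1.0,0,0,0,0,0]]}}

```text
time_s: 13.38
position: [0.508, 0.0327, 0.0185]
ee_rot: [-180.0, -0.0, 80.3]
ft_force: [0.3, -0.2, 0.2]
grip_width: 0.0001
```

```bash
python3 - <<'E'
from h import *
rep();snap('wrist','w8.png')
E
```

```text
t 13.375 bay mm [-131.9   52.6] z 0.0185 yaw 80.26 F [ 0.3 -0.2  0.2]
```

View pics/w8.png

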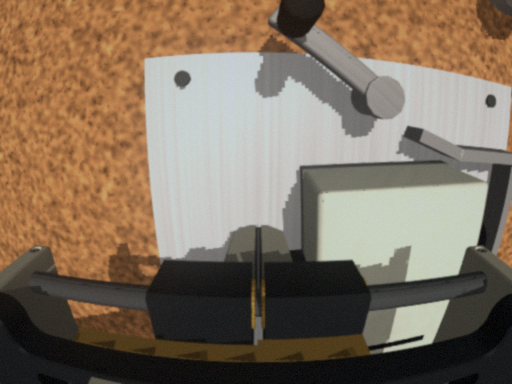

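{"name": "move_arm", "arguments": {"steps": [[0.0,1.0,0,0,0,0,0],[0.0,1.7,0,0,0,0,0],[0.0,2.4,0,0,0,0,0],[0.0,2.4,0,0,0,0,0],[0.0,-1.1,0,0,0,0,0],[-5,-1.1,0,0,0,0,0],[-10,-1.1,0,0,0,0,0],[-13,-1.1,0,0,0,0,0],[-13,0.3,0,0,0,0,0],[-13,0.3,0,0,0,0,0]]}}

```text
time_s: 14.68
position: [0.4892, -0.0967, 0.0187]
ee_rot: [180.0, -0.0, 80.2]
ft_force: [0.1, 0.3, -0.1]
grip_width: 0.0003
```

```bash
python3 - <<'E'
from h import *
rep();wristedge('9');look('9')
E
```

```text
t 14.675 bay mm [-128.4  -78.1] z 0.0187 yaw 80.17 F [ 0.1  0.3 -0.1]
far x at y=0: 6.6  yaw -0.15 deg yrange -52.0 71.0 resid 0.23
near x at y=0: -114.5  yaw -0.46 deg yrange -48.0 46.0 resid 0.38
t 14.775 bay mm [-129.2  -77.6] z 0.0184 yaw 80.24 F [ 0.3  0.1 -0.5]
```

View pics/w9.png

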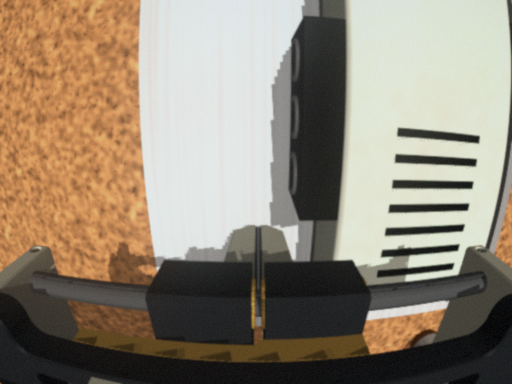

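View pics/c9.png

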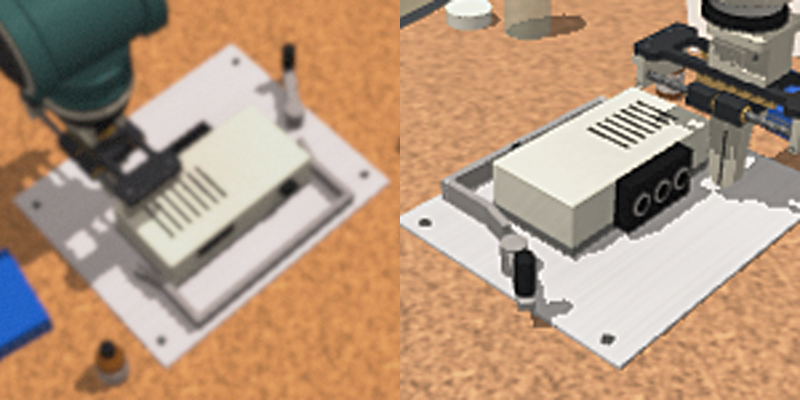

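{"name": "move_arm", "arguments": {"steps": [[0.0,1.4,0,0,0,0,0],[0.0,2.1,0,0,0,0,0],[0.1,2.7,0,0,0,0,0],[0.1,2.7,0,0,0,0,0],[0.1,-1.0,0,0,0,0,0],[5,-1.0,0,0,0,0,0],[10,-1.0,0,0,0,0,0],[13,-1.0,0,0,0,0,0],[13,1.0,0,0,0,0,0],[13,1.0,0,0,0,0,0]]}}

```text
time_s: 16.12
position: [0.5212, 0.0301, 0.0185]
ee_rot: [-180.0, -0.0, 80.2]
ft_force: [-0.0, 0.6, -0.2]
grip_width: 0.0005
```

{"name": "move_arm", "arguments": {"steps": [[0.0,1.0,0,0,0,0,0],[0.0,1.6,0,0,0,0,0],[0.0,2.2,0,0,0,0,0],[0.0,2.2,0,0,0,0,0],[0.0,-1.1,0,0,0,0,0],[-5,-1.1,0,0,0,0,0],[-10,-1.1,0,0,0,0,0],[-13,-1.1,0,0,0,0,0],[-13,0.3,0,0,0,0,0],[-13,0.3,0,0,0,0,0]]}}

```text
time_s: 17.38
position: [0.502, -0.0989, 0.0187]
ee_rot: [180.0, -0.0, 80.2]
ft_force: [-0.3, 0.1, -0.3]
grip_width: 0.0006
```

```bash
python3 - <<'E'
from h import *
rep();wristedge('10')
E
```

```text
t 17.375 bay mm [-115.4  -78.1] z 0.0187 yaw 80.17 F [-0.3  0.1 -0.3]
far x at y=0: 16.9  yaw -0.72 deg yrange -52.0 70.0 resid 0.28
near x at y=0: -103.5  yaw -1.08 deg yrange -48.0 46.0 resid 0.34
```

View pics/w10.png

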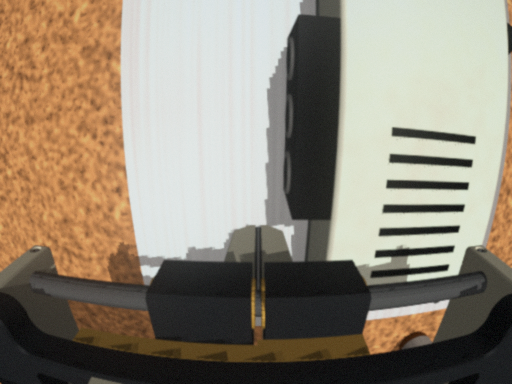

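{"name": "move_arm", "arguments": {"steps": [[0.0,1.1,0,0,0,0,0],[0.0,1.8,0,0,0,0,0],[0.1,2.4,0,0,0,0,0],[0.1,2.4,0,0,0,0,0],[0.1,-1.1,0,0,0,0,0],[5,-1.1,0,0,0,0,0],[10,-1.1,0,0,0,0,0],[13,-1.1,0,0,0,0,0],[13,0.9,0,0,0,0,0],[13,0.9,0,0,0,0,0]]}}

```text
time_s: 18.73
position: [0.533, 0.0281, 0.0186]
ee_rot: [-180.0, 0.0, 80.2]
ft_force: [-0.6, 0.6, -0.4]
grip_width: 0.0005
```

```bash
python3 - <<'E'
from h import *
rep();snap('wrist','w11.png')
E
```

```text
t 18.725 bay mm [-106.4   52.4] z 0.0186 yaw 80.25 F [-0.6  0.6 -0.4]
```

View pics/w11.png

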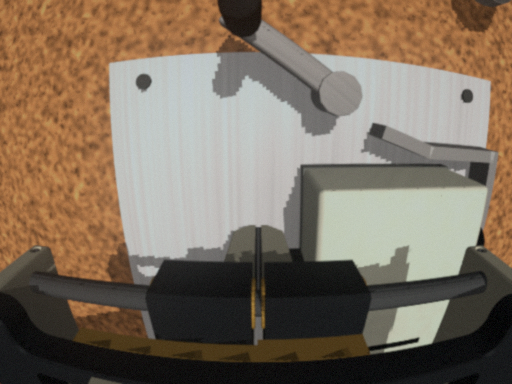

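{"name": "move_arm", "arguments": {"steps": [[0.0,1.0,0,0,0,0,0],[0.0,1.5,0,0,0,0,0],[0.0,2.1,0,0,0,0,0],[0.0,2.1,0,0,0,0,0],[0.0,-1.1,0,0,0,0,0],[-5,-1.1,0,0,0,0,0],[-10,-1.1,0,0,0,0,0],[-13,-1.1,0,0,0,0,0],[-13,0.3,0,0,0,0,0],[-13,0.3,0,0,0,0,0]]}}

```text
time_s: 20.02
position: [0.5139, -0.101, 0.0187]
ee_rot: [180.0, -0.0, 80.2]
ft_force: [-0.9, 0.0, -0.2]
grip_width: 0.0001
```

```bash
python3 - <<'E'
from h import *
rep();wristedge('12')
E
```

```text
t 20.025 bay mm [-103.3  -78.1] z 0.0187 yaw 80.17 F [-0.9  0.  -0.2]
far x at y=0: 27.5  yaw -1.27 deg yrange -52.0 70.0 resid 0.19
near x at y=0: -92.5  yaw -1.67 deg yrange -48.0 46.0 resid 0.38
```

{"name": "move_arm", "arguments": {"steps": [[0.0,0.9,0,0,0,0,0],[0.0,1.6,0,0,0,0,0],[0.1,2.3,0,0,0,0,0],[0.1,2.3,0,0,0,0,0],[0.1,-1.2,0,0,0,0,0],[5,-1.2,0,0,0,0,0],[10,-1.2,0,0,0,0,0],[13,-1.2,0,0,0,0,0],[13,0.7,0,0,0,0,0],[13,0.7,0,0,0,0,0]]}}

```text
time_s: 21.38
position: [0.5428, 0.0264, 0.0186]
ee_rot: [180.0, -0.0, 80.2]
ft_force: [-0.0, 0.0, 0.2]
grip_width: 0.0004
```

{"name": "move_arm", "arguments": {"steps": [[0.0,1.0,0,0,0,0,0],[0.0,1.5,0,0,0,0,0],[0.0,2.0,0,0,0,0,0],[0.0,2.0,0,0,0,0,0],[0.0,-1.1,0,0,0,0,0],[-5,-1.1,0,0,0,0,0],[-10,-1.1,0,0,0,0,0],[-13,-1.1,0,0,0,0,0],[-13,0.2,0,0,0,0,0],[-13,0.2,0,0,0,0,0]]}}

```text
time_s: 22.62
position: [0.5227, -0.1025, 0.0187]
ee_rot: [180.0, -0.0, 80.2]
ft_force: [-0.5, 0.0, 0.5]
grip_width: 0.0006
```

```bash
python3 - <<'E'
from h import *
rep();wristedge('13');look('13')
E
```

```text
t 22.625 bay mm [-94.4 -78.1] z 0.0187 yaw 80.16 F [-0.5  0.   0.5]
far x at y=0: 37.0  yaw -0.61 deg yrange -52.0 70.0 resid 0.21
near x at y=0: -83.3  yaw -0.81 deg yrange -48.0 46.0 resid 0.32
t 22.725 bay mm [-95.2 -77.6] z 0.0184 yaw 80.24 F [-0.3  0.1 -0.3]
```

View pics/w13.png

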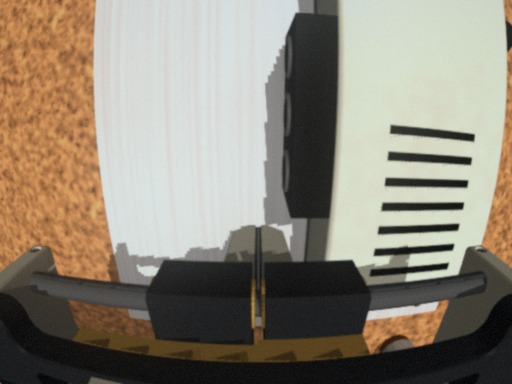

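View pics/c13.png

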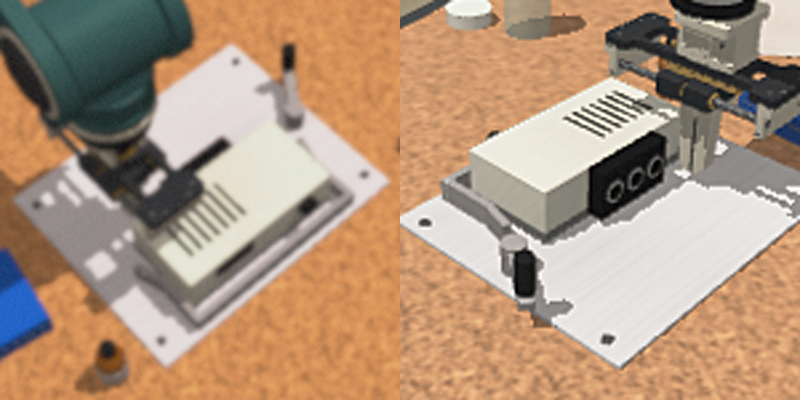

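{"name": "move_arm", "arguments": {"steps": [[0.0,1.1,0,0,0,0,0],[0.0,1.8,0,0,0,0,0],[0.1,2.3,0,0,0,0,0],[0.1,2.3,0,0,0,0,0],[0.1,-1.3,0,0,0,0,0],[5,-1.3,0,0,0,0,0],[10,-1.3,0,0,0,0,0],[13,-1.3,0,0,0,0,0],[13,0.6,0,0,0,0,0],[13,0.6,0,0,0,0,0]]}}

```text
time_s: 24.08
position: [0.5508, 0.025, 0.0186]
ee_rot: [180.0, -0.0, 80.2]
ft_force: [-0.6, 0.4, -0.3]
grip_width: 0.0007
```

{"name": "move_arm", "arguments": {"steps": [[0.0,1.0,0,0,0,0,0],[0.0,1.5,0,0,0,0,0],[0.0,2.0,0,0,0,0,0],[0.0,2.0,0,0,0,0,0],[0.0,-1.1,0,0,0,0,0],[-5,-1.1,0,0,0,0,0],[-10,-1.1,0,0,0,0,0],[-13,-1.1,0,0,0,0,0],[-13,0.2,0,0,0,0,0],[-13,0.2,0,0,0,0,0]]}}

```text
time_s: 25.32
position: [0.5305, -0.1038, 0.0187]
ee_rot: [180.0, -0.0, 80.2]
ft_force: [0.3, 0.3, -0.5]
grip_width: 0.0006
```

```bash
python3 - <<'E'
from h import *
rep();wristedge('14')
E
```

```text
t 25.325 bay mm [-86.5 -78.2] z 0.0187 yaw 80.17 F [ 0.3  0.3 -0.5]
far x at y=0: 45.0  yaw -0.49 deg yrange -52.0 70.0 resid 0.26
near x at y=0: -74.8  yaw -0.61 deg yrange -48.0 46.0 resid 0.42
```

View pics/w14.png

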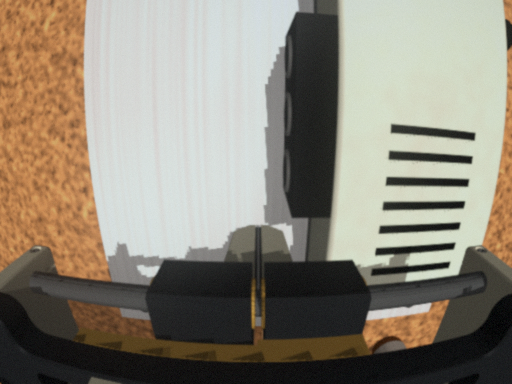

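{"name": "move_arm", "arguments": {"steps": [[0.0,1.0,0,0,0,0,0],[0.0,1.5,0,0,0,0,0],[0.0,1.9,0,0,0,0,0],[0.0,1.9,0,0,0,0,0]]}}

```text
time_s: 25.92
position: [0.5486, -0.107, 0.0186]
ee_rot: [-179.9, 0.0, 80.2]
ft_force: [-4.0, -0.9, 2.2]
grip_width: 0.0003
```

```bash
python3 - <<'E'
from h import *
rep()
E
```

```text
t 25.925 bay mm [-68.2 -78.2] z 0.0186 yaw 80.21 F [-4.  -0.9  2.2]
```

Now to the left corner, pushing gently until the force rises.

{"name": "move_arm", "arguments": {"steps": [[0,-3.4,0,0,0,0,0],[5,-3.4,0,0,0,0,0],[10,-3.4,0,0,0,0,0],[13.1,-3.4,0,0,0,0,0],[13.1,-1.4,0,0,0,0,0],[13.1,-0.8,0,0,0,0,0],[13.1,-0.3,0,0,0,0,0],[13.1,0.0,0,0,0,0,0],[13.1,0.0,0,0,0,0,0]]}}

```text
time_s: 27.05
position: [0.5705, 0.0219, 0.0185]
ee_rot: [-179.9, -0.0, 80.2]
ft_force: [-2.4, 1.7, 0.6]
grip_width: 0.0006
```

{"name": "move_arm", "arguments": {"steps": [[0,0.1,0,0,0,0,0],[0,0.2,0,0,0,0,0]]}}

```text
time_s: 27.3
position: [0.5718, 0.0219, 0.0185]
ee_rot: [-179.9, -0.0, 80.2]
ft_force: [-10.4, 3.8, 4.2]
grip_width: 0.0002
```

```bash
python3 - <<'E'
from h import *
rep()
E
```

```text
t 27.3 bay mm [-67.1  52.8] z 0.0185 yaw 80.19 F [-10.4   3.8   4.2]
```

{"name": "move_arm", "arguments": {"steps": [[0,0.1,0,0,0,0,0],[0,0.1,0,0,0,0,0]]}}

```text
time_s: 27.55
position: [0.5729, 0.0219, 0.0185]
ee_rot: [-179.9, -0.0, 80.2]
ft_force: [-9.6, 3.9, 3.4]
grip_width: 0.0007
```

```bash
python3 - <<'E'
from h import *
rep()
E
```

```text
t 27.55 bay mm [-66.   52.9] z 0.0185 yaw 80.19 F [-9.6  3.9  3.4]
```

{"name": "move_arm", "arguments": {"steps": [[0,0.1,0,0,0,0,0],[0,0.1,0,0,0,0,0]]}}

```text
time_s: 27.8
position: [0.5737, 0.0218, 0.0185]
ee_rot: [-179.9, -0.0, 80.2]
ft_force: [-10.4, 5.7, 3.7]
grip_width: 0.0003
```

{"name": "move_arm", "arguments": {"steps": [[0,0.1,0,0,0,0,0],[0,0.1,0,0,0,0,0]]}}

```text
time_s: 28.05
position: [0.5738, 0.0218, 0.0185]
ee_rot: [-179.7, -0.0, 80.2]
ft_force: [-21.5, 7.3, 11.3]
grip_width: 0.0006
```

{"name": "move_arm", "arguments": {"steps": [[0,-3.7,0,0,0,0,0],[-5,-3.7,0,0,0,0,0],[-10,-3.7,0,0,0,0,0],[-13.1,-3.7,0,0,0,0,0],[-13.1,-1.5,0,0,0,0,0],[-13.1,-0.8,0,0,0,0,0],[-13.1,-0.5,0,0,0,0,0],[-13.1,-0.3,0,0,0,0,0]]}}

```text
time_s: 29.05
position: [0.5498, -0.107, 0.0184]
ee_rot: [-179.9, 0.0, 80.2]
ft_force: [-10.6, -0.3, 6.5]
grip_width: 0.0008
```

```bash
python3 - <<'E'
from h import *
rep();wristedge('15')
E
```

```text
t 29.05 bay mm [-66.9 -78. ] z 0.0184 yaw 80.24 F [-10.6  -0.3   6.5]
far x at y=0: 49.1  yaw -1.69 deg yrange -50.0 65.0 resid 0.45
near x at y=0: -67.9  yaw -1.04 deg yrange -47.0 45.0 resid 0.47
```

View pics/w15.png

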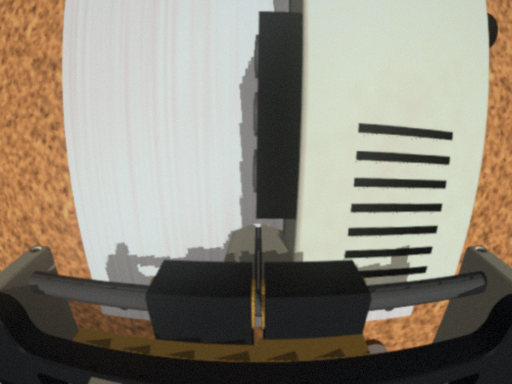

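{"name": "move_arm", "arguments": {"steps": [[0,0.1,0,0,0,0,0],[0,0.1,0,0,0,0,0]]}}

```text
time_s: 29.4
position: [0.5505, -0.1072, 0.0184]
ee_rot: [-179.9, 0.0, 80.2]
ft_force: [-7.6, -1.8, 2.6]
grip_width: 0.0006
```

{"name": "move_arm", "arguments": {"steps": [[0,0.1,0,0,0,0,0],[0,0.1,0,0,0,0,0]]}}

```text
time_s: 29.65
position: [0.5514, -0.1075, 0.0184]
ee_rot: [-179.9, 0.0, 80.2]
ft_force: [-8.0, -1.9, 2.9]
grip_width: 0.0009
```

{"name": "move_arm", "arguments": {"steps": [[0,0.1,0,0,0,0,0],[0,0.1,0,0,0,0,0]]}}

```text
time_s: 29.9
position: [0.5516, -0.1075, 0.0184]
ee_rot: [-179.8, 0.0, 80.2]
ft_force: [-16.5, -0.2, 9.5]
grip_width: 0.0004
```

{"name": "move_arm", "arguments": {"steps": [[0,0.1,0,0,0,0,0],[0,0.1,0,0,0,0,0]]}}

```text
time_s: 30.15
position: [0.5517, -0.1076, 0.0184]
ee_rot: [-179.6, 0.0, 80.2]
ft_force: [-28.8, 1.0, 16.0]
grip_width: 0.0006
```

```bash
python3 - <<'E'
from h import *
rep()
E
```

```text
t 30.15 bay mm [-65.  -78.2] z 0.0184 yaw 80.23 F [-28.8   1.   16. ]
```

{"name": "move_arm", "arguments": {"steps": [[0,-3.7,0,0,0,0,0],[5,-3.7,0,0,0,0,0],[10,-3.7,0,0,0,0,0],[13.1,-3.7,0,0,0,0,0],[13.1,-1.5,0,0,0,0,0],[13.1,-0.8,0,0,0,0,0],[13.1,-0.4,0,0,0,0,0],[13.1,-0.2,0,0,0,0,0],[13.1,-0.2,0,0,0,0,0]]}}

```text
time_s: 31.28
position: [0.5742, 0.0212, 0.0185]
ee_rot: [-179.9, 0.0, 80.2]
ft_force: [-3.9, 0.4, 0.7]
grip_width: 0.0006
```

```bash
python3 - <<'E'
from h import *
rep();snap('wrist','w16.png')
E
```

```text
t 31.275 bay mm [-64.7  52.5] z 0.0185 yaw 80.18 F [-3.9  0.4  0.7]
```

View pics/w16.png

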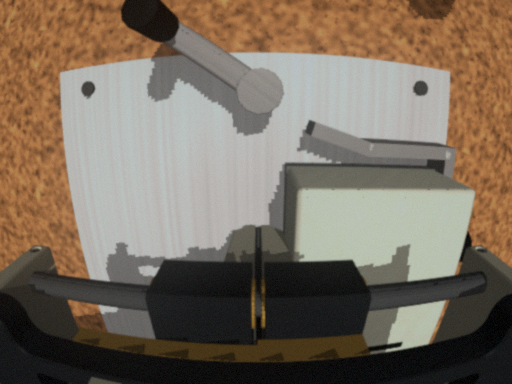

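{"name": "move_arm", "arguments": {"steps": [[0,0.1,0,0,0,0,0],[0,0.1,0,0,0,0,0]]}}

```text
time_s: 31.58
position: [0.5742, 0.0212, 0.0185]
ee_rot: [-179.8, 0.0, 80.2]
ft_force: [-16.2, 2.1, 9.1]
grip_width: 0.0006
```

{"name": "move_arm", "arguments": {"steps": [[0,0.1,0,0,0,0,0],[0,0.1,0,0,0,0,0]]}}

```text
time_s: 31.82
position: [0.5742, 0.0212, 0.0185]
ee_rot: [-179.7, 0.0, 80.2]
ft_force: [-27.9, 2.6, 15.1]
grip_width: 0.0006
```

```bash
python3 - <<'E'
from h import *
rep()
E
```

```text
t 31.825 bay mm [-64.6  52.5] z 0.0185 yaw 80.19 F [-27.9   2.6  15.1]
```

{"name": "move_arm", "arguments": {"steps": [[0,-5.3,0,0,0,0,0],[0,-5.3,-4,0,0,0,0],[0,-5.3,-8,0,0,0,0],[5,-5.3,-8,0,0,0,0],[10,-5.3,-8,0,0,0,0],[14.8,-5.3,-8,0,0,0,0],[14.8,-5.3,-8,0,0,0,0]]}}

```text
time_s: 32.7
position: [0.5498, 0.1782, 0.0985]
ee_rot: [180.0, -0.0, 80.4]
ft_force: [-0.8, -0.5, -0.1]
grip_width: 0.0003
```

```bash
python3 - <<'E'
from h import *
look('17')
S=viewer.camera('scene'); 
for n in ('side','scene'):
  for k in ('latch_knob','latch'):
    for r in trace(k,n)[:1]: print(n,k,r['confidence'],r['rect'])
c=snap('wrist','w17.png')
E
```

```text
t 32.7 bay mm [-115.4  203. ] z 0.0985 yaw 80.36 F [-0.8 -0.5 -0.1]
side latch_knob 0.69 [228.3, 230.3, 237.9, 253.8]
side latch 0.62 [226.8, 229.3, 242.5, 255.4]
scene latch_knob 0.79 [263.7, 139.4, 275.5, 173.3]
scene latch 0.69 [265.6, 140.2, 274.4, 177.3]
```

View pics/c17.png

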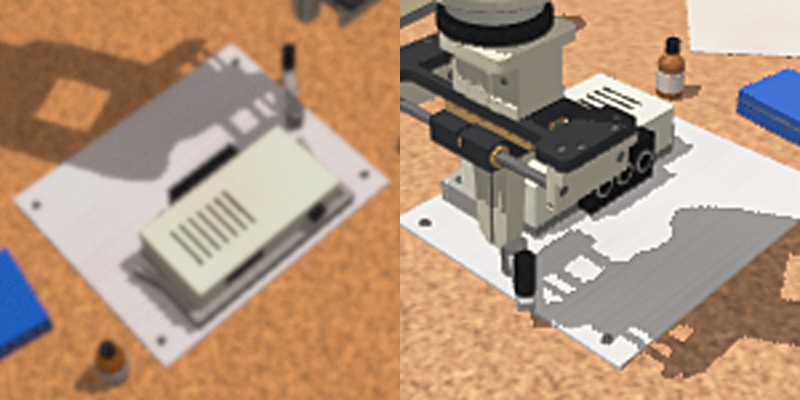

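View pics/w17.png

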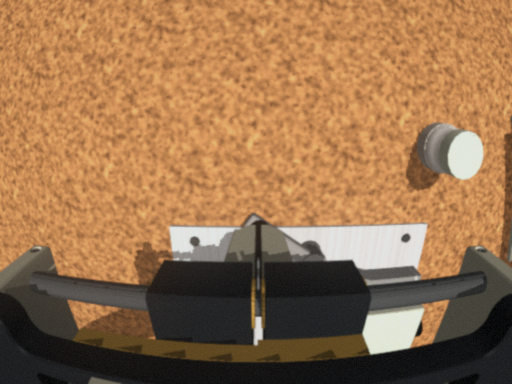

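{"name": "move_arm", "arguments": {"steps": [[0,0,4,0,0,0,0],[0,0,5.5,0,0,0,0],[0,0,5.5,0,0,0,0],[-1,0,5.5,0,0,0,0],[-1.9,0,5.5,0,0,0,0],[-2.7,0,5.5,0,0,0,0],[-3.5,0,5.5,0,0,0,0],[-4.3,0,5.5,0,0,0,0],[-5.1,0,5.5,0,0,0,0]]}}

```text
time_s: 34.22
position: [0.541, 0.1251, 0.0437]
ee_rot: [180.0, 0.0, 80.2]
ft_force: [0.1, 0.1, 1.3]
grip_width: 0.0008
```

```bash
python3 - <<'E'
from h import *
rep()
snap('side','side18.png');snap('wrist','w18.png')
b=cv2.imread('pics/side18.png'); w=cv2.imread('pics/w18.png')
cv2.imwrite('pics/c18.png',np.hstack([cv2.resize(b[170:300,170:300],(400,400),interpolation=2),cv2.resize(w,(400,300))[:, :].repeat(1,0) if 0 else cv2.copyMakeBorder(cv2.resize(w,(400,300)),0,100,0,0,0)]))
E
```

```text
t 34.225 bay mm [-115.   149.2] z 0.0437 yaw 80.2 F [0.1 0.1 1.3]
```

View pics/c18.png

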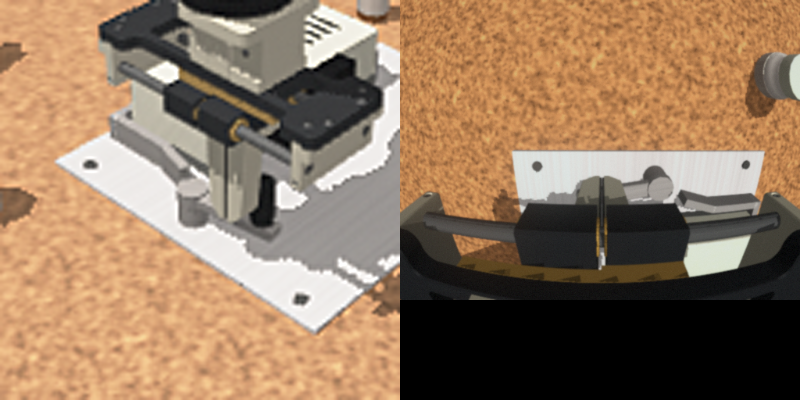

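{"name": "move_arm", "arguments": {"steps": [[-0.8,0,0,0,0,0,0],[-1.6,0,0,0,0,0,0],[-2.3,0.2,0,0,0,0,0],[-3.0,0.4,0,0,0,0,0],[-3.6,0.6,0,0,0,0,0],[-4.0,0.6,0,0,0,0,0],[-4.0,0.6,0,0,0,0,0]]}}

```text
time_s: 35.2
position: [0.5404, 0.0849, 0.0438]
ee_rot: [180.0, -0.0, 80.2]
ft_force: [1.2, 0.1, 0.3]
grip_width: 0.0008
```

```bash
python3 - <<'E'
from h import *
rep()
snap('side','side19.png')
b=cv2.imread('pics/side19.png')
cv2.imwrite('pics/c19.png',cv2.resize(b[170:300,170:300],(520,520),interpolation=2))
E
```

```text
t 35.2 bay mm [-108.7  109.5] z 0.0438 yaw 80.19 F [1.2 0.1 0.3]
```

View pics/c19.png

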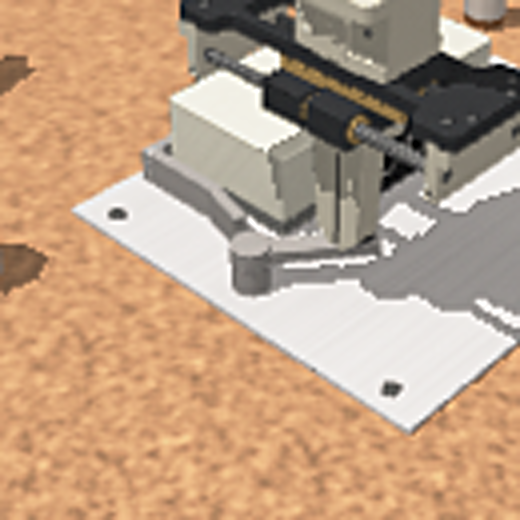

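{"name": "move_arm", "arguments": {"steps": [[1,-0.3,0,0,0,0,0],[1,-3.6,0,0,0,0,0],[-1.9,-3.7,0,0,0,0,0],[-1.9,-3.0,0,0,0,0,0],[-1.9,-2.2,0,0,0,0,0],[-2.3,-1.3,0,0,0,0,0],[-2.7,-0.4,0,0,0,0,0],[-2.9,0.4,0,0,0,0,0],[-3.1,1.2,0,0,0,0,0],[-3.1,1.2,0,0,0,0,0]]}}

```text
time_s: 36.5
position: [0.5473, 0.0525, 0.0436]
ee_rot: [180.0, -0.0, 80.2]
ft_force: [0.1, -0.3, 0.2]
grip_width: 0.0005
```

```bash
python3 - <<'E'
from h import *
rep()
snap('side','side20.png')
b=cv2.imread('pics/side20.png')
cv2.imwrite('pics/c20.png',cv2.resize(b[170:300,170:300],(520,520),interpolation=2))
E
```

```text
t 36.5 bay mm [-96.5  78.7] z 0.0436 yaw 80.18 F [ 0.1 -0.3  0.2]
```

View pics/c20.png

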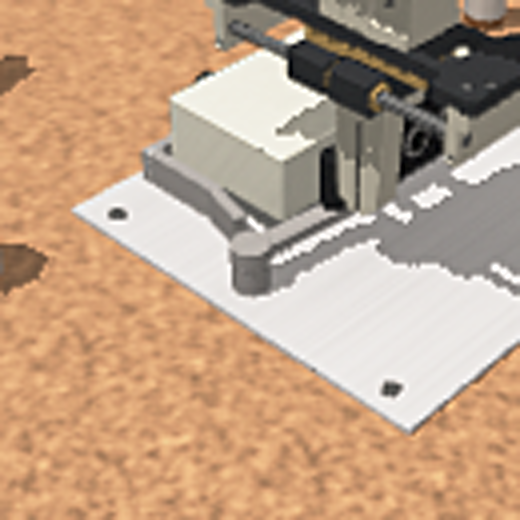

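Nearly closed. Continue until the stop is felt.

{"name": "move_arm", "arguments": {"steps": [[0,0.3,0,0,0,0,0],[0,0.5,0,0,0,0,0],[0,0.5,0,0,0,0,0]]}}

```text
time_s: 36.92
position: [0.5518, 0.0518, 0.0437]
ee_rot: [180.0, -0.0, 80.2]
ft_force: [-0.2, 0.4, 0.5]
grip_width: 0.0004
```

{"name": "move_arm", "arguments": {"steps": [[0,0.1,0,0,0,0,0],[0,0.2,0,0,0,0,0]]}}

```text
time_s: 37.17
position: [0.5536, 0.0515, 0.0437]
ee_rot: [-180.0, 0.0, 80.2]
ft_force: [-0.5, -0.1, -0.0]
grip_width: 0.0005
```

```bash
python3 - <<'E'
from h import *
rep()
E
```

```text
t 37.175 bay mm [-90.1  78.8] z 0.0437 yaw 80.21 F [-0.5 -0.1 -0. ]
```

{"name": "move_arm", "arguments": {"steps": [[0,0.1,0,0,0,0,0],[0,0.1,0,0,0,0,0]]}}

```text
time_s: 37.42
position: [0.5547, 0.0513, 0.0436]
ee_rot: [-180.0, -0.0, 80.2]
ft_force: [-0.4, -0.4, 0.3]
grip_width: 0.0008
```

{"name": "move_arm", "arguments": {"steps": [[0,0.1,0,0,0,0,0],[0,0.1,0,0,0,0,0]]}}

```text
time_s: 37.67
position: [0.5554, 0.0511, 0.0436]
ee_rot: [-180.0, 0.0, 80.2]
ft_force: [-3.4, -0.5, 1.4]
grip_width: 0.001
```

```bash
python3 - <<'E'
from h import *
rep()
snap('side','side21.png')
b=cv2.imread('pics/side21.png')
cv2.imwrite('pics/c21.png',cv2.resize(b[170:300,170:300],(520,520),interpolation=2))
E
```

```text
t 37.675 bay mm [-88.2  78.8] z 0.0436 yaw 80.2 F [-3.4 -0.5  1.4]
```

View pics/c21.png

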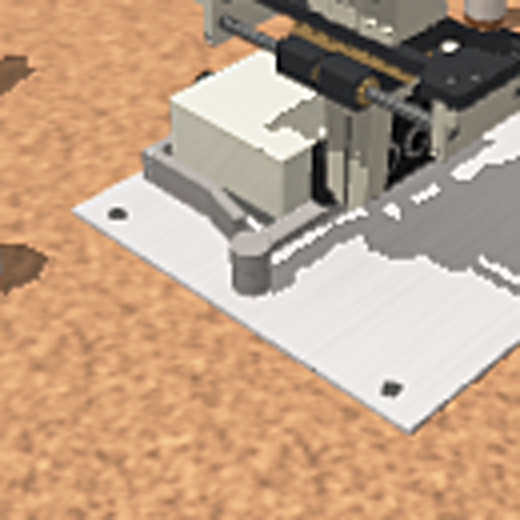

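{"name": "move_arm", "arguments": {"steps": [[0,0.05,0,0,0,0,0],[0,0.1,0,0,0,0,0]]}}

```text
time_s: 37.98
position: [0.5558, 0.051, 0.0435]
ee_rot: [-179.9, 0.0, 80.2]
ft_force: [-12.5, 0.1, 5.0]
grip_width: 0.0004
```

```bash
python3 - <<'E'
from h import *
rep()
E
```

```text
t 37.975 bay mm [-87.8  78.8] z 0.0435 yaw 80.2 F [-12.5   0.1   5. ]
```

{"name": "move_arm", "arguments": {"steps": [[0,-3,0,0,0,0,0],[0,-4,-4,0,0,0,0],[0,-6,-10,0,0,0,0],[-5,-8,-14,0,0,0,0],[-10,-10,-18,0,0,0,0],[-15,-11,-18,0,0,0,0],[-20,-11,-18,0,0,0,0],[-26,-11,-18,0,0,0,0],[-30,-11,-18,0,0,0,0],[-34,-11,-18,0,0,0,0]]}}

```text
time_s: 39.22
position: [0.39, -0.2671, 0.2239]
ee_rot: [179.9, 0.0, 80.2]
ft_force: [-0.1, 0.3, -0.3]
grip_width: 0.0006
```

```bash
python3 - <<'E'
from h import *
rep()
snap('side','side22.png');snap('scene','scene22.png')
a=cv2.imread('pics/scene22.png');b=cv2.imread('pics/side22.png')
cv2.imwrite('pics/s22c.png',cv2.resize(a[110:310,130:380],(750,600),interpolation=cv2.INTER_CUBIC))
cv2.imwrite('pics/d22c.png',cv2.resize(b[130:290,170:370],(750,600),interpolation=cv2.INTER_CUBIC))
E
```

```text
t 39.225 bay mm [-197.3 -262.9] z 0.2239 yaw 80.16 F [-0.1  0.3 -0.3]
```

View pics/s22c.png

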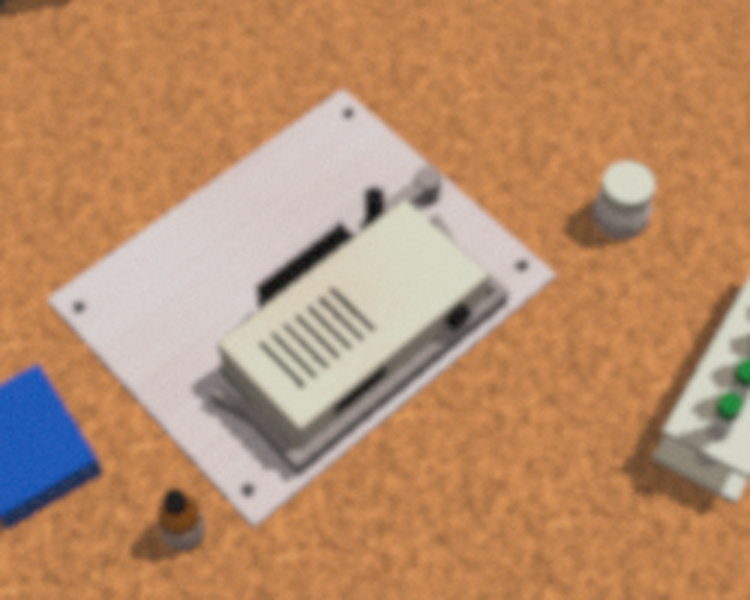

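View pics/d22c.png

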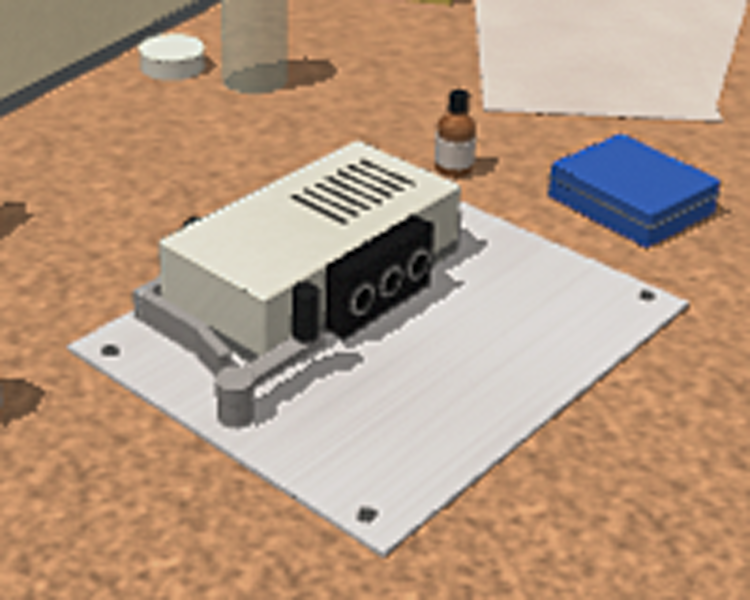

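```bash
python3 - <<'E'
from h import *
S=viewer.camera('scene');D=viewer.camera('side')
s=lambda u,v:np.array([130+u/3-.33,110+v/3-.33]); d=lambda u,v:np.array([170+u/3.75-.37,130+v/3.75-.37])
L=[(-.05,.1,.062),(-.05,-.1,.062),(.05,-.1,.062),(.05,.1,.062)]
U=[(S,L[0],s(408,203)),(S,L[1],s(220,348)),(S,L[2],s(300,432)),(S,L[3],s(490,272)),
(D,L[0],d(268,300)),(D,L[1],d(460,185)),(D,L[2],d(358,142)),(D,L[3],d(160,242))]
for o in (U,U[:4],U[4:]):
    x,r=fitpose(o,[.62,-.04,-.17]); print(tobay(x),np.degrees(x[2]-BAY[2]), np.abs(r).max())
# overlays of home unit & closed latch
def w(x,y,z):
    c,q=np.cos(BAY[2]),np.sin(BAY[2]); return [BAY[0]+c*x-q*y,BAY[1]+q*x+c*y,z]
for n,c,(ox,oy,k,W,H) in (('s',S,(130,110,3,250,200)),('d',D,(170,130,3.75,200,160))):
    i=c['image'][oy:oy+H,ox:ox+W,::-1]; i=cv2.resize(i,(750,600),interpolation=2)
    P=lambda X:tuple(int(t) for t in ((proj(c,w(*X))-[ox,oy])*k+k/2-.5))
    for a,b in zip(L,L[1:]+L[:1]): cv2.line(i,P(a),P(b),(0,0,255),1)
    for z in (.032,.068):
        pts=np.array([P((-.066+.009*np.cos(t),.078+.009*np.sin(t),z)) for t in np.linspace(0,6.28,20)]); cv2.polylines(i,[pts],True,(0,255,0),1)
    cv2.line(i,P((.05,-.106,.026)),P((.05,.106,.026)),(255,0,0),1)
    cv2.line(i,P((-.073,.14,.032)),P((-.073,.066,.032)),(0,255,0),1)
    pts=np.array([P((-.205,.165,.004)),P((-.205,-.165,.004)),P((.065,-.165,.004)),P((.065,.165,.004))]);cv2.polylines(i,[pts],True,(255,0,255),1)
    cv2.imwrite(f'pics/ov_{n}.png',i)
E
```

```text
[ 2.41992538 -4.5672329 ] 0.4847319089300434 1.5616289879276906
[ 4.0277184  -4.75102184] 0.2648961582078396 1.3664144890654768
[ 0.20865063 -3.37579878] 0.36740539922666726 0.9963334700378255
```

View pics/ov_s.png

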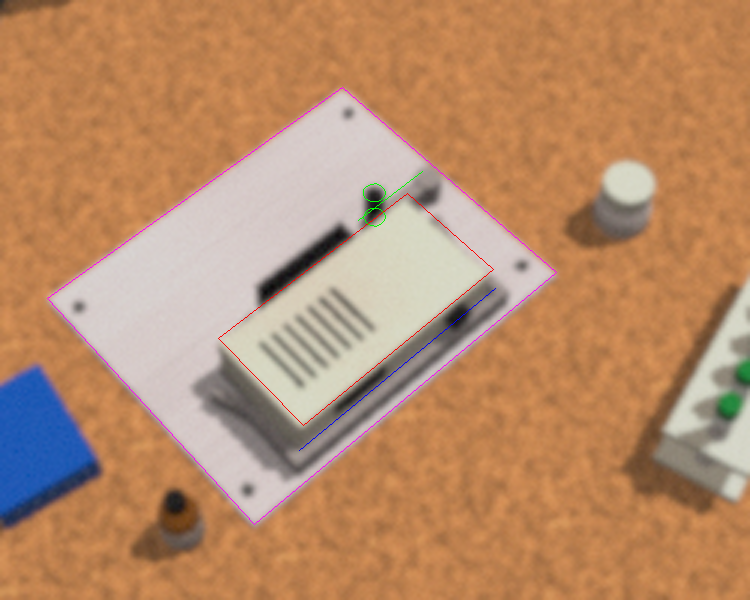

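View pics/ov_d.png

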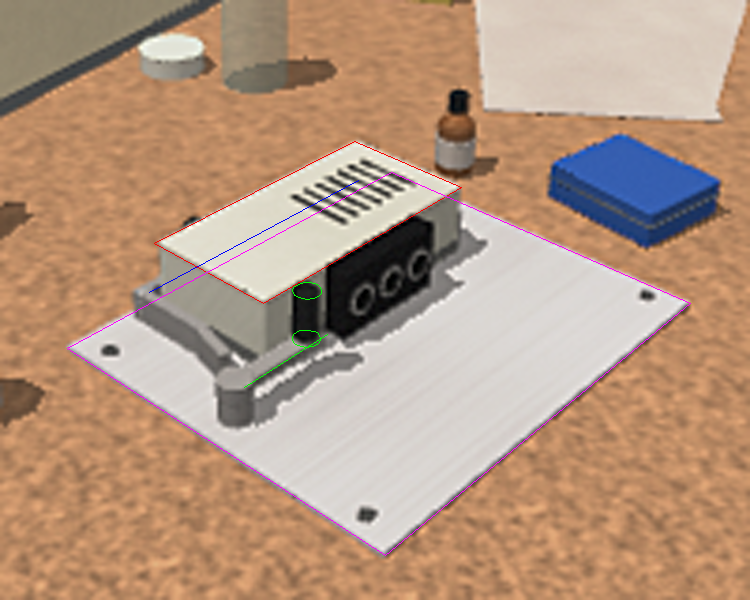

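```bash
python3 -c "
from h import *
rep(); print(hand_in())"
```

```text
t 39.425 bay mm [-197.2 -261.5] z 0.2236 yaw 80.12 F [ 0.4 -0.4  0.2]
the job is handed in; nothing more can be done
None
```

I parked the unit against the back stop, swung the latch arm closed behind it, and handed the job in at 39.4 s of the 64 s limit.

**Unit:** I walked it in with alternating pushes on the right and left near corners, using the shut fingers low on the case, and kept clear of the outlet block. At the end, each corner pushed to 28 N moved no further. The finger positions at the two corners agreed within 0.4 mm over 130 mm, so it sits straight.

**Latch:** I pushed the knob round until it hit its stop (12.5 N against under 1 N while swinging). I then moved the arm clear, and the last pictures show the latch closed.

**Bystanders:** The bottle, slide box and jar look unmoved by eye in the before and after pictures.

**Checks that disagreed or were loose:**
- **Sideways position:** the cameras put the unit 3 to 5 mm toward −y. That is within the 6 mm guide clearance, and I did not correct it.
- **Depth:** the two cameras differ by about 4 mm on how far home it is (0.2 and 4.0 mm).
- **Angle:** the fitted camera angle was 0.3 to 0.5° off straight, slightly more than the push contacts suggest.
- **Contact positions:** the finger was about 2.5 mm further forward at the unit and 4.5 mm at the knob than the nominal sizes predict. About 2.5 mm fits the calibration error. The other 2 mm I could not explain; it could mean the unit stopped about 2 mm short. I relied on the hard stops instead.

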